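Set out the ink tins at the inking slabs

TASK

Set out the ink for the printing session: stand each round ink tin in the middle of the cork mat of the slab whose brayer matches it - the largest tin with the widest roller, the medium tin with the middle one, the smallest tin with the narrowest - and put the carved wooden block that was left on one of the mats away in the empty black tray, lying flat, carved face up. Some tins stand on the wrong mat now; keep the tins upright throughout, let go of everything, and leave the pocket scale and the white bottle where they are.

Things in the scene. Friction and masses are not known exactly. Their poses are not given: they have to be found in the camera images.
- tin_large: The largest of three round lidded steel ink tins with a paper band: a plain cylinder 64 mm across and 62 mm high, about 320 g, standing on the bare table at the start. Origin at the centre of its underside, z up.
- tin_medium: The middle-sized of three round lidded steel ink tins with a paper band: a plain cylinder 48 mm across and 50 mm high, about 200 g, standing on the mat with the narrowest brayer at the start. Origin at the centre of its underside, z up.
- tin_small: The smallest of three round lidded steel ink tins with a paper band: a plain cylinder 34 mm across and 40 mm high, about 100 g, standing on the mat with the widest brayer at the start. Origin at the centre of its underside, z up.
- block: Carved printing block: plywood with a grey face and a pale leaf pattern on top, 70 mm long (its x) x 45 mm wide (its y) x 24 mm high, about 70 g, lying flat, carved face up, on the mat with the middle brayer at the start. Origin at the centre of its underside, z up.
- mat_narrow (a point): Top centre of the round cork mat (90 mm across, 15 mm above the table) on the marble slab with the narrowest brayer (black roller 36 mm wide). Site x points along the slab from mat to brayer, z up. Slab 220 x 140 x 12 mm: x = -55 to 165, y = -70 to 70 mm. Slab, mat and brayer are one fixed piece; the brayer starts at x = 65 mm (roller along y, handle to +x) and rises 33 mm above the mat.
- mat_middle (a point): Top centre of the round cork mat (90 mm across, 15 mm above the table) on the marble slab with the middle-width brayer (black roller 72 mm wide). Site x points along the slab from mat to brayer, z up. Slab 220 x 140 x 12 mm: x = -55 to 165, y = -70 to 70 mm. Slab, mat and brayer are one fixed piece; the brayer starts at x = 65 mm (roller along y, handle to +x) and rises 33 mm above the mat.
- mat_wide (a point): Top centre of the round cork mat (90 mm across, 15 mm above the table) on the marble slab with the widest brayer (black roller 108 mm wide). Site x points along the slab from mat to brayer, z up. Slab 220 x 140 x 12 mm: x = -55 to 165, y = -70 to 70 mm. Slab, mat and brayer are one fixed piece; the brayer starts at x = 65 mm (roller along y, handle to +x) and rises 33 mm above the mat.
- tray: Empty shallow open black plastic tray, fixed to the table, 130 mm (its x) x 170 mm (its y) outside, rim 14 mm above the table, walls and floor 4 mm thick. Origin at the centre of its underside, z up.
- scale: Bystander: loose flat pocket scale, black with a steel pan, 78 mm (its x) x 130 mm (its y) x 18 mm high. Origin at the centre of its underside. Leave it alone.
- bottle: Bystander: loose white plastic bottle, 54 mm across and 130 mm high, standing. Origin at the centre of its underside. Leave it alone.
Things that resemble listed ones, but are neither listed nor needed, are in the scene too. Leave any blue or red look-alike of the tin_small alone.

How it is judged (in metres and radians):
At the end, for the whole second after the job is handed in: Each tin stands upright on its own mat (large: widest brayer, medium: middle, small: narrowest), centre within 12 mm of the mat's; the block lies flat, carved face up, on the tray's floor, centre within 45 mm (tray x) and 65 mm (tray y) of the tray's; all at rest and released (horizontal distance between tin_small and mat_narrow below 0.012 m and z of tin_small in the frame of mat_narrow between -0.004 and 0.004 m and angle between each of tin_small, tin_medium, tin_large, block's own z axis and vertical below 0.1 rad and linear speed of each of tin_small, tin_medium, tin_large, block below 0.02 m/s and horizontal distance between tin_medium and mat_middle below 0.012 m and z of tin_medium in the frame of mat_middle between -0.004 and 0.004 m and horizontal distance between tin_large and mat_wide below 0.012 m and z of tin_large in the frame of mat_wide between -0.004 and 0.004 m and z of block in the frame of tray between 0 and 0.008 m and x of block in the frame of tray between -0.045 and 0.045 m and y of block in the frame of tray between -0.065 and 0.065 m); the robot touches nothing.
It fails at once if a tin is tipped by more than 0.7 rad (angle between any of tin_small, tin_medium, tin_large's own z axis and vertical above 0.7 rad).
It fails at once if the scale is moved by more than 25 mm (distance of scale from where it was at the start of the episode above 0.025 m).
It fails at once if the bottle is moved by more than 25 mm or tipped (distance of bottle from where it was at the start of the episode above 0.025 m or angle between bottle's own z axis and vertical above 0.3 rad).
It also fails if it takes over 112 s, if anything falls off the work surface, if the arm or the gripper's body presses on something with over 40 N, if the wrist force passes 120 N, or if a joint passes its speed limit or range.

ROBOT

A 6-joint arm with a two-finger parallel gripper is mounted at the origin on the work surface. World frame = base frame: x ahead of the robot, y to its left, z up, the work surface at z = 0. Lengths are in mm, angles in rad, forces in N, time in s.
With the tool pointing down it reaches from about 350 to 800 mm from the base axis. Payload 7.3 kg.
Tool frame: the origin (TCP) lies at the very end of the fingers, on their centre line; the grasp point (between the pads) lies 19 mm behind it (env.grip_depth is the distance from the TCP to the grasp point, in mm); z points along the fingers, y is the direction in which the jaws open and shut (so a half turn about z gives the same grasp; the last joint's range is limited). The gripper opens to 85 mm and grips with 20 to 120 N. Pads are 22 mm wide; open, the fingers measure 114 mm over their backs; the gripper's body (76 mm by 85 mm) begins 54 mm behind the grasp point. The pads swing forward as they close: fully open they stand 13 mm farther back than shut.
Start: joints at [-0.146, 0.342, 1.524, -0, 1.275, -0.146], TCP at [525.019, 0.02, 231.322] pointing down, gripper open.
Joint ranges: [-2.53, 2.53], [-0.77, 2.02], [0.04, 2.7], [-1, 4.14], [0.28, 2.66], [-3.11, 3.11]. Speed limits (rad/s): [2.57, 2.57, 3.14, 3.14, 3.14, 3.14].

INTERFACE

Orientations are given as a unit quaternion [w, x, y, z].
In Python, from plant import env gives the robot as it stands. The module is installed in compiled form; this text tells all that it offers.
- The arm moves only by the tool servo_tool, never from a script. Its argument "moves" is a list of rows, each a list of 3 entries, a list of its own where there are three numbers: the opening, from 0 (shut) to 1 (fully open), then the shift along the tool's x, y, z in m, then the turn about the tool's z in rad. In form: [[hand, [x, y, z], yaw], ...]. A call has 1 to 8 rows; each row shifts and turns the commanded pose from where the row before left it, along the tool's axes as they then stand; what a row does not reach is not made up. A row lasts 1/10 s, in which the tool goes at most 50 mm and 8.59 degrees, less where a joint would pass 70% of its speed; a pose out of reach is approached as far as the arm can. A call is refused whole if a number of a shift passes 0.05 or a number of a turn 0.15, either way. A call with a gripper value outside its range is refused whole. The fingers move at their own pace and stop on an object; the grip force is fixed at half the most. Time passes only in rows, so rows that do not move let the fingers close. It gives the time, the measured TCP pose, the force and the opening at its end, in the units of the state.
- env.get_state(): the state, without advancing time (a new reading comes with each control period).
- env.get_image(name): name is "scene" or "side" or "wrist"; returns the picture (400x640x3 uint8, red, green, blue); there is no depth.
- env.camera_model(name): a dict with "fx", "fy", "cx", "cy" (pixels), "R" (3x3) and "t" (3): a world point X has camera coordinates R X + t. Camera axes: x right, y down, z forward; pixel columns grow to the right and rows downward; lengths in mm; the calibration is good to about 2 mm. A picture is of the moment at which its call begins: read the wrist's pose just before it. camera_model takes no time and is no camera call; for the wrist camera it gives the pose at the moment of the call.
- env.close_job(): hands the job in, once; it reports no verdict.
Trained networks look in the newest picture that a camera, given by its name, has taken for a name from the list of things; names that differ only in an ending like _2 or _b are one class to them, and where a whole thing is asked for, a point or a joint stands for the part that bears it (a point fixed in the world has none). Each returns a list of dicts, best first, with "score" (0 to 1); they miss things now and then, are a little off and sometimes report something else, mostly with a low value. They report only what shows in the picture. A call takes as long as a camera call. They do not tell look-alikes from the thing itself.
- env.find_in(name, camera): "location" ([x, y, z] in mm, in the coordinates of the camera as it stood for that picture, good to about 4 mm: the middle of the surface that is visible of it).
- env.outline_of(name, camera): "pixels" (400x640 bool, what is visible of it).
- env.place_of(name, camera): "location" ([x, y, z] in mm, in the coordinates of the camera as it stood for that picture, good to about 4 mm: a listed point, or the origin of a listed thing).
The state is a dict: "t": time; "joint_pos": joint angles; "joint_vel": joint speeds; "joint_efforts": joint torques, N m; "tcp_pos": TCP position; "tool_rot": TCP orientation; "force": force on the tool from outside, world axes, zero at the start; "ft_torque": the same for the moment, N m; "width": finger opening in mm.
Only numpy, scipy, OpenCV 4.12 (cv2) and the standard library are available. Lean on these libraries where they do the work, as an engineer would, in place of code of your own. Each camera call takes 0.05 s, during which the arm holds its last target. There are 200 camera calls.

## Working session

There is one attempt and no reset: what is moved stays moved. The work goes in short steps, Python scripts to look and compute and a tool call to move; the robot and the scene stay as the last step left them, time stands still between calls to the robot, and variables do not carry over. Pictures are saved under pics/ and viewed, about 12 in all and at most 16, crops included, and the job is handed in when it is done.

Besides the shell and the picture viewer there is one more tool, called after "Emit:" as name(argument=value, ...), one argument or row to a line, values as JSON. servo_tool: Moves the arm, as the interface text tells. Its arguments: {"type":"object","properties":{"moves":{"type":"array","items":{"type":"array"}}},"required":["moves"]}

```bash
mkdir -p pics; cat > h.py <<'E'
import numpy as np, cv2
from plant import env
def save(n,f):
    im=env.get_image(n); cv2.imwrite('pics/'+f,im[:,:,::-1]); return im
def w(n,p):
    m=env.camera_model(n); return np.array(m['R']).T@(np.array(p)-np.array(m['t']))
E
python3 - <<'E'
from h import *
s=env.get_state(); print(s['t'],s['tcp_pos'],s['tool_rot'],s['width'])
for c in ['scene','side']:
    save(c,c+'0.png')
    for n in ['tin_large','tin_medium','tin_small','block','mat_narrow','mat_middle','mat_wide','tray','scale','bottle']:
        print(c,n,[(np.round(w(c,d['location'])).tolist(),round(d['score'],2)) for d in env.place_of(n,c)][:5])
print(env.get_state()['t'])
E
```

```text
0.0 [5.24601602e+02 7.90335448e-02 2.30611553e+02] [-6.27952515e-04  7.07109858e-01  7.07103276e-01 -4.60826289e-04] 85.32733041718024
scene tin_large [([435.0, -14.0, -1.0], 0.8)]
scene tin_medium [([581.0, 268.0, 15.0], 0.63)]
scene tin_small [([651.0, -161.0, 3.0], 0.72), ([508.0, -236.0, -1.0], 0.7), ([605.0, -435.0, -3.0], 0.69), ([628.0, -288.0, 15.0], 0.65), ([507.0, -329.0, -0.0], 0.63)]
scene block [([673.0, 14.0, 14.0], 0.94)]
scene mat_narrow [([583.0, 272.0, 14.0], 0.63)]
scene mat_middle [([677.0, 5.0, 7.0], 0.78), ([674.0, 15.0, 18.0], 0.34)]
scene mat_wide []
scene tray [([388.0, 251.0, 1.0], 0.64)]
scene scale [([380.0, -301.0, -3.0], 0.83), ([578.0, 272.0, 15.0], 0.19)]
scene bottle [([455.0, -454.0, -1.0], 0.85)]
side tin_large [([439.0, -13.0, 1.0], 0.63), ([588.0, 276.0, 11.0], 0.56)]
side tin_medium [([588.0, 274.0, 11.0], 0.81), ([381.0, -298.0, -4.0], 0.39)]
side tin_small [([628.0, -290.0, 13.0], 0.86), ([510.0, -230.0, -1.0], 0.75), ([608.0, -429.0, 6.0], 0.73), ([511.0, -327.0, 0.0], 0.68), ([651.0, -157.0, -1.0], 0.63)]
side block [([681.0, 14.0, 14.0], 0.98)]
side mat_narrow [([586.0, 272.0, 13.0], 0.61)]
side mat_middle [([677.0, 10.0, 13.0], 0.91), ([622.0, -295.0, 11.0], 0.21)]
side mat_wide [([625.0, -295.0, 14.0], 0.56)]
side tray []
side scale []
side bottle []
1.1
```

View pics/scene0.png

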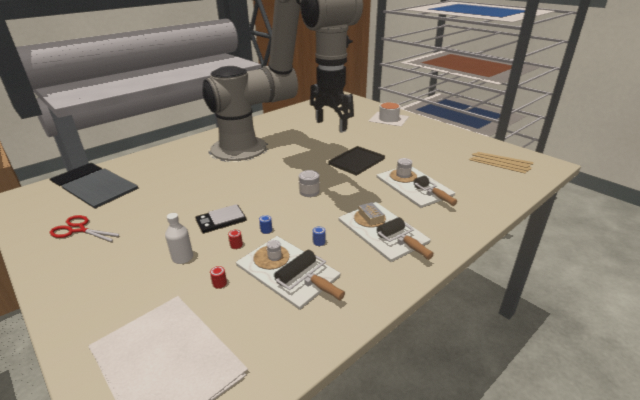

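View pics/side0.png

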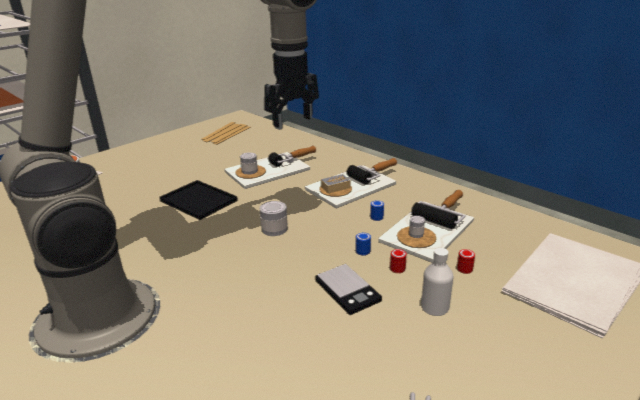

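The scene picture shows the narrow slab near (415,182), the middle near (385,228) with the block at (372,212), and the wide one near (288,268) with the small tin at (274,250). The large tin is at (309,183), the tray at (357,160), and the red and blue look-alikes stand around the wide slab. The side view agrees with this. I'll go over the block first.

Emit:
servo_tool(
  moves=[
    [1,[0.005,0.04,0],0],
    [1,[0.005,0.04,0],0],
    [1,[0,0.04,0],0],
    [1,[0,0.02,0],0],
    [1,[0,0,0],0],
    [1,[0,0,0],0],
  ],
)

```text
t: 1.7
tcp_pos: [664.5, 10.1, 230.6]
tool_rot: [-0.001, 0.707, 0.707, -0.0]
force: [0.3, 0.6, -0.8]
width: 85.3
```

```bash
cat >> h.py <<'E'
def look(f,names):
    s=env.get_state(); save('wrist',f); print('t',s['t'],'tcp',np.round(s['tcp_pos'],1),'q',np.round(s['tool_rot'],3),'w',round(s['width'],1))
    m=env.camera_model('wrist'); print('cam',np.round(-np.array(m['R']).T@np.array(m['t'])),np.round(np.array(m['R'])[2],2))
    for n in names:
        print(n,[(np.round(w('wrist',d['location'])).tolist(),round(d['score'],2)) for d in env.place_of(n,'wrist')][:4])
def ray(px,z,c='wrist',m=None):
    m=m or env.camera_model(c); R=np.array(m['R']);t=np.array(m['t']); o=-R.T@t
    px=np.atleast_2d(px).astype(float)
    d=np.c_[(px[:,0]-m['cx'])/m['fx'],(px[:,1]-m['cy'])/m['fy'],np.ones(len(px))]@R
    return o+d*((z-o[2])/d[:,2])[:,None]
def cork(im,z=15):
    "circle centre of cork mat via hue mask boundary"
    h=cv2.cvtColor(im,cv2.COLOR_RGB2HSV); return h
E
python3 - <<'E'
from h import *
look('w1.png',['block','mat_middle'])
d=env.outline_of('block','wrist')
if d:
    m=d[0]['pixels']; ys,xs=np.nonzero(m); P=ray(np.c_[xs,ys],39)[:,:2]
    print(cv2.minAreaRect(P.astype(np.float32)), xs.min(),xs.max(),ys.min(),ys.max())
E
```

```text
t 1.7 tcp [664.5  10.1 230.6] q [-0.001  0.707  0.707 -0.   ] w 85.3
cam [664.  92. 373.] [-0.   -0.32 -0.95]
block [([677.0, 10.0, 12.0], 0.94)]
mat_middle []
((677.84228515625, 13.525455474853516), (48.8446159362793, 71.09541320800781), 71.20500946044922) 295 368 144 203
```

View pics/w1.png

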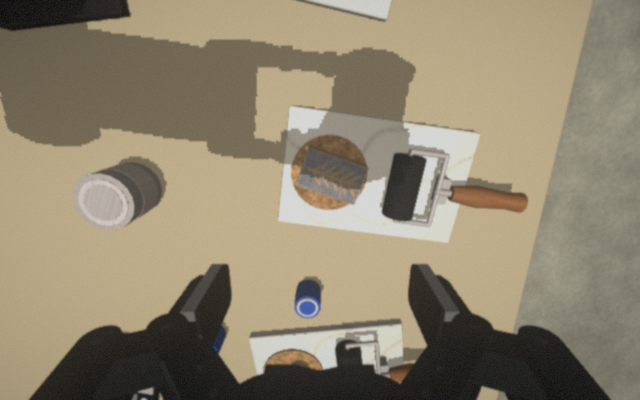

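The wrist view has the block at about (332,175), with its long axis tilted 19° toward -y. This matches the 48×71 mm rectangle at (677.5, 12). The mat and brayer leave room for the fingers, so I turn by -1.24 and descend.

Emit:
servo_tool(
  moves=[
    [1,[0.002,0.013,0.02],0],
    [1,[0,0,0.025],-0.138],
    [1,[0,0,0.025],-0.138],
    [1,[0,0,0.025],-0.138],
    [1,[0,0,0.025],-0.138],
    [1,[0,0,0.02],-0.138],
    [1,[0,0,0.01],-0.138],
    [1,[0,0,0],-0.138],
  ],
)

```text
t: 2.7
tcp_pos: [676.4, 12.1, 79.7]
tool_rot: [-0.002, 0.295, 0.955, -0.0]
force: [-1.2, -0.2, 0.7]
width: 85.4
```

Emit:
servo_tool(
  moves=[
    [1,[0,0,0.01],-0.138],
    [1,[0,0,0.01],-0.138],
    [1,[0,0,0.01],0],
    [1,[0,0,0.01],0],
    [1,[0,0,0],0],
    [1,[0,0,0],0],
  ],
)

```text
t: 3.3
tcp_pos: [677.9, 12.0, 41.3]
tool_rot: [-0.0, 0.164, 0.986, -0.0]
force: [0.1, 0.6, 0.4]
width: 85.3
```

Emit:
servo_tool(
  moves=[
    [1,[0,0,0.01],0],
    [1,[0,0,0.01],0],
    [1,[0,0,0.006],0],
    [1,[0,0,0],0],
    [0,[0,0,0],0],
    [0,[0,0,0],0],
    [0,[0,0,0],0],
    [0,[0,0,0],0],
  ],
)

```text
t: 4.1
tcp_pos: [678.5, 12.0, 16.1]
tool_rot: [0.001, 0.164, 0.987, 0.0]
force: [-0.3, -0.8, -2.0]
width: 43.8
```

Emit:
servo_tool(
  moves=[
    [0,[0,0,0],0],
    [0,[0,0,0],0],
  ],
)

```text
t: 4.3
tcp_pos: [678.5, 12.0, 16.1]
tool_rot: [0.001, 0.164, 0.987, 0.0]
force: [0.4, -0.6, 3.4]
width: 43.9
```

The block is gripped at 43.9 mm. Next I lift it and carry it toward the tray.

Emit:
servo_tool(
  moves=[
    [0,[0,0,-0.015],0],
    [0,[0,0,-0.03],0],
    [0,[0,0,-0.03],0],
    [0,[0.02,0.007,-0.03],0],
    [0,[0.04,0.015,0],0],
    [0,[0.04,0.015,0],0],
    [0,[0.04,0.015,0],0],
    [0,[0.04,0.015,0],0],
  ],
)

```text
t: 5.1
tcp_pos: [527.7, 134.3, 121.1]
tool_rot: [0.0, 0.164, 0.986, 0.0]
force: [-0.0, 0.8, -0.6]
width: 43.8
```

Emit:
servo_tool(
  moves=[
    [0,[0.04,0.015,0],0],
    [0,[0.04,0.015,0],0],
    [0,[0.04,0.015,0],0],
    [0,[0.02,0.007,0],0],
    [0,[0,0,0],0],
  ],
)

```text
t: 5.6
tcp_pos: [411.2, 229.3, 121.0]
tool_rot: [-0.0, 0.162, 0.987, -0.0]
force: [-0.2, 0.3, -0.9]
width: 43.6
```

```bash
python3 - <<'E'
from h import *
look('w2.png',['block','tray'])
for c in ['wrist','scene']:
    if c=='scene': save('scene','s2.png')
    d=env.outline_of('tray',c)
    if d:
        ys,xs=np.nonzero(d[0]['pixels']); P=ray(np.c_[xs,ys],14,c)[:,:2]
        print(c,cv2.minAreaRect(P.astype(np.float32)), xs.min(),xs.max(),ys.min(),ys.max(),d[0]['score'])
E
```

```text
t 5.6 tcp [411.2 229.3 121. ] q [-0.     0.162  0.987 -0.   ] w 43.6
cam [335. 255. 263.] [ 0.3  -0.1  -0.95]
block [([412.0, 226.0, 117.0], 0.87)]
tray [([394.0, 251.0, -1.0], 0.68)]
wrist ((394.1071472167969, 251.29962158203125), (129.85073852539062, 170.0858154296875), 5.648254871368408) 211 461 44 241 0.65
scene ((397.7978515625, 243.41522216796875), (144.33580017089844, 193.43112182617188), 5.323636054992676) 328 384 146 175 0.64
```

The tray measures 130×170 at (394, 251), turned 5.6°, which matches its given size. I centre over it and lower the block.

Emit:
servo_tool(
  moves=[
    [0,[0.023,0.015,0],0],
    [0,[0,0,0.03],0],
    [0,[0,0,0.03],0],
    [0,[0,0,0.025],0],
    [0,[0,0,0.015],0],
    [0,[0,0,0.008],0],
    [0,[0,0,0.006],0],
    [0,[0,0,0],0],
  ],
)

```text
t: 6.7
tcp_pos: [396.9, 249.3, 6.0]
tool_rot: [-0.0, 0.164, 0.986, -0.0]
force: [0.7, 0.2, -0.4]
width: 43.7
```

Emit:
servo_tool(
  moves=[
    [0.75,[0,0,0],0],
    [0.75,[0,0,0],0],
    [0.75,[0,0,0],0],
    [0.75,[0,0,-0.02],0],
    [1,[0,0,-0.04],0],
    [1,[0,0,-0.05],0],
    [1,[0,0,-0.05],0],
    [1,[0,0,-0.04],0],
  ],
)

```text
t: 7.5
tcp_pos: [396.8, 249.8, 209.7]
tool_rot: [0.001, 0.164, 0.987, 0.001]
force: [0.9, 0.5, -0.9]
width: 85.6
```

Emit:
servo_tool(
  moves=[
    [1,[-0.038,0.016,0],0],
    [1,[-0.038,0.016,0],0],
    [1,[-0.038,0.016,0],0],
    [1,[-0.036,0.016,0],0],
    [1,[0,0,0],0],
    [1,[0,0,0],0],
  ],
)

```text
t: 8.1
tcp_pos: [559.3, 261.5, 205.7]
tool_rot: [-0.001, 0.164, 0.986, -0.0]
force: [0.0, -0.3, -0.1]
width: 85.2
```

```bash
cat >> h.py <<'E'
def mat(im,c0,c='wrist',z=15):
    h=cv2.cvtColor(im,cv2.COLOR_RGB2HSV).reshape(-1,3).astype(int)
    yy,xx=np.mgrid[:400,:640]; px=np.c_[xx.ravel(),yy.ravel()]
    P=ray(px,z,c)[:,:2]; k=(np.hypot(*(P-np.array(c0)).T)<58)&(h[:,1]>95)&(h[:,0]<22)&(h[:,0]>4)
    k=cv2.morphologyEx(k.reshape(400,640).astype(np.uint8),cv2.MORPH_OPEN,np.ones((3,3),np.uint8)).ravel()>0
    (a,b),r=cv2.minEnclosingCircle(P[k].astype(np.float32)); return (round(a,1),round(b,1),round(r,1),int(k.sum()))
def tin(name,H,D,cam='wrist',near=None):
    "outline -> top rim: project outline at top height, fit known circle to far/near extents"
    from scipy.optimize import minimize
    m=env.camera_model(cam); o=-np.array(m['R']).T@np.array(m['t'])
    a=np.linspace(0,2*np.pi,60,endpoint=False)
    best=None
    for d in env.outline_of(name,cam)[:6]:
        ys,xs=np.nonzero(d['pixels']); c=ray(np.c_[xs,ys],H[1],cam)[:,:2].mean(0)
        if near is not None and np.hypot(*(c-near))>60: continue
        mask=d['pixels'].astype(np.float32); mask=cv2.GaussianBlur(mask,(0,0),2)
        def cost(p):
            pts=np.concatenate([np.c_[p[0]+D/2*np.cos(a),p[1]+D/2*np.sin(a),0*a+z] for z in H])
            q=pts@np.array(m['R']).T+m['t']; q=np.c_[m['fx']*q[:,0]/q[:,2]+m['cx'],m['fy']*q[:,1]/q[:,2]+m['cy']]
            r=np.zeros((400,640),np.uint8); cv2.fillConvexPoly(r,cv2.convexHull((q*16).astype(np.int32)),1,shift=4)
            return np.abs(cv2.GaussianBlur(r.astype(np.float32),(0,0),2)-mask).sum()
        s=minimize(cost,c,method='Nelder-Mead',options=dict(initial_simplex=[c,c+[10,0],c+[0,10]]))
        print(name,'fit',np.round(s.x,1),'resid/area',round(s.fun/mask.sum(),3),'score',round(d['score'],2))
E
python3 - <<'E'
from h import *
look('w3.png',['tin_medium','mat_narrow'])
im=env.get_image('wrist')
tin('tin_medium',(15,65),48); print('mat',mat(im,(585,272)))
E
```

```text
t 8.1 tcp [559.3 261.5 205.7] q [-0.001  0.164  0.986 -0.   ] w 85.2
cam [481. 289. 348.] [ 0.3  -0.1  -0.95]
tin_medium [([588.0, 275.0, 16.0], 0.82), ([433.0, -12.0, -2.0], 0.23)]
mat_narrow []
tin_medium fit [583.8 274.7] resid/area 0.058 score 0.91
mat (585.9, 272.1, 43.8, 2093)
```

View pics/w3.png

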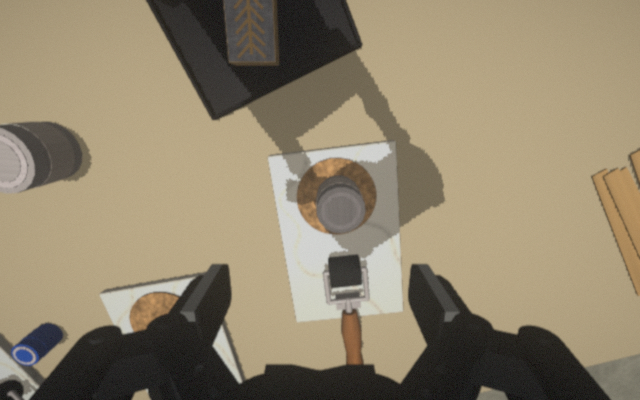

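The wrist view shows the block flat, carved face up, in the tray at (250,30). The medium tin is at (340,205), with the jaws lying across the slab. I go down and grasp it.

Emit:
servo_tool(
  moves=[
    [1,[-0.02,0.02,0.03],0],
    [1,[0,0,0.04],0],
    [1,[0,0,0.04],0],
    [1,[0,0,0.03],0],
    [1,[0,0,0.02],0],
    [1,[0,0,0.015],0],
    [1,[0,0,0.003],0],
    [1,[0,0,0],0],
  ],
)

```text
t: 9.15
tcp_pos: [584.8, 274.4, 28.8]
tool_rot: [0.0, 0.164, 0.987, 0.0]
force: [0.2, -0.1, 1.3]
width: 85.7
```

Emit:
servo_tool(
  moves=[
    [0,[0,0,0],0],
    [0,[0,0,0],0],
    [0,[0,0,0],0],
    [0,[0,0,0],0],
    [0,[0,0,0],0],
    [0,[0,0,0],0],
  ],
)

```text
t: 9.75
tcp_pos: [585.5, 274.4, 29.8]
tool_rot: [0.001, 0.164, 0.987, 0.001]
force: [-1.4, -0.5, 6.1]
width: 46.7
```

Emit:
servo_tool(
  moves=[
    [0,[0,0,-0.015],0],
    [0,[0,0,-0.03],0],
    [0,[0,0,-0.04],0],
    [0,[0,0,-0.04],0],
    [0,[-0.02,-0.015,-0.015],0],
    [0,[-0.03,-0.026,0],0],
    [0,[-0.03,-0.026,0],0],
    [0,[-0.03,-0.026,0],0],
  ],
)

```text
t: 10.55
tcp_pos: [659.0, 149.6, 169.2]
tool_rot: [0.0, 0.163, 0.987, 0.0]
force: [0.1, 0.5, -2.4]
width: 46.6
```

Emit:
servo_tool(
  moves=[
    [0,[-0.03,-0.026,0],0],
    [0,[-0.02,-0.016,0],0],
    [0,[-0.012,-0.01,0],0],
    [0,[0,0,0],0],
    [0,[0,0,0],0],
  ],
)

```text
t: 11.05
tcp_pos: [700.0, 82.4, 168.3]
tool_rot: [-0.0, 0.164, 0.987, 0.0]
force: [0.4, 1.1, -2.9]
width: 47.0
```

```bash
python3 - <<'E'
from h import *
look('w4.png',['mat_middle','mat_narrow'])
im=env.get_image('wrist')
print('mid',mat(im,(677,10)),'nar',mat(im,(585,272)))
im=env.get_image('scene'); print('scene mid',mat(im,(677,10),'scene'),'nar',mat(im,(585,272),'scene'))
im=env.get_image('side'); print('side mid',mat(im,(677,10),'side'),'nar',mat(im,(585,272),'side'))
E
```

```text
t 11.05 tcp [700.   82.4 168.3] q [-0.     0.164  0.987  0.   ] w 47.0
cam [622. 110. 311.] [ 0.3  -0.1  -0.95]
mat_middle [([675.0, 13.0, 13.0], 0.63)]
mat_narrow []
mid (674.8, 9.7, 44.1, 6033) nar (594.7, 268.3, 43.2, 3837)
scene mid (677.3, 6.2, 42.8, 400) nar (588.1, 266.4, 41.1, 211)
side mid (672.5, 6.6, 44.7, 373) nar (584.3, 267.0, 44.2, 293)
```

View pics/w4.png

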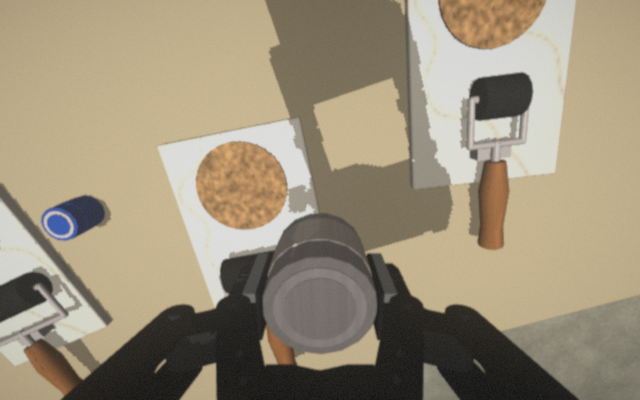

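The middle mat shows whole at (242,184), so its centre is (675, 9.7). I move the tin over it and lower it.

Emit:
servo_tool(
  moves=[
    [0,[0,-0.03,0],0],
    [0,[0,-0.03,0],0],
    [0,[0,-0.017,0.02],0],
    [0,[0,0,0.04],0],
    [0,[0,0,0.035],0],
    [0,[0,0,0.025],0],
    [0,[0,0,0.012],0],
    [0,[0,0,0],0],
  ],
)

```text
t: 12.15
tcp_pos: [674.8, 9.0, 34.7]
tool_rot: [-0.002, 0.163, 0.987, -0.0]
force: [-0.4, -0.3, -2.2]
width: 46.9
```

Emit:
servo_tool(
  moves=[
    [0,[0,0,0],0],
  ],
)

```text
t: 12.25
tcp_pos: [676.7, 8.7, 37.7]
tool_rot: [0.001, 0.163, 0.987, 0.0]
force: [0.8, 0.4, -1.9]
width: 46.5
```

Emit:
servo_tool(
  moves=[
    [0,[0.001,0,0.004],0],
    [0,[0,0,0.003],0],
    [0,[0,0,0],0],
    [0,[0,0,0],0],
  ],
)

```text
t: 12.65
tcp_pos: [675.1, 8.9, 29.8]
tool_rot: [0.0, 0.164, 0.987, 0.0]
force: [-0.7, 0.7, -1.1]
width: 46.7
```

Emit:
servo_tool(
  moves=[
    [0,[0,0,0.001],0],
    [1,[0,0,0],0],
    [1,[0,0,0],0],
    [1,[0,0,0],0],
    [1,[0,0,-0.04],0],
    [1,[0,0,-0.05],0],
    [1,[0,0,-0.05],0],
    [1,[0,0,-0.05],0],
  ],
)

```text
t: 13.45
tcp_pos: [674.6, 8.9, 220.3]
tool_rot: [0.0, 0.164, 0.987, 0.0]
force: [0.8, -0.3, 0.2]
width: 85.2
```

Emit:
servo_tool(
  moves=[
    [1,[-0.005,-0.03,0],0],
    [1,[-0.008,-0.045,0],0],
    [1,[-0.008,-0.045,0],0],
    [1,[-0.008,-0.045,0],0],
    [1,[-0.008,-0.045,0],0],
    [1,[-0.008,-0.045,0],0],
    [1,[-0.005,-0.03,0],0],
    [1,[0,0,0],0],
  ],
)

```text
t: 14.25
tcp_pos: [628.7, -281.8, 217.7]
tool_rot: [-0.0, 0.166, 0.986, -0.001]
force: [0.0, -0.2, -0.1]
width: 85.7
```

```bash
python3 - <<'E'
from h import *
look('w5.png',['tin_small','mat_wide'])
im=env.get_image('wrist')
tin('tin_small',(15,55),34,near=(628,-289)); print('mat',mat(im,(627,-291)))
E
```

```text
t 14.25 tcp [ 628.7 -281.8  217.7] q [-0.     0.166  0.986 -0.001] w 85.7
cam [ 552. -252.  360.] [ 0.3  -0.1  -0.95]
tin_small [([512.0, -323.0, 1.0], 0.94), ([644.0, -152.0, -1.0], 0.9), ([610.0, -432.0, 3.0], 0.81), ([510.0, -225.0, -2.0], 0.78)]
mat_wide [([625.0, -287.0, 14.0], 0.73)]
tin_small fit [ 629.3 -288.3] resid/area 0.122 score 0.68
mat (624.1, -294.3, 43.8, 3415)
```

View pics/w5.png

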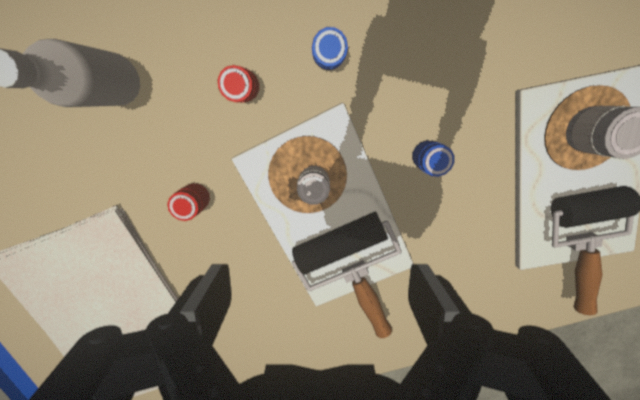

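The picture shows the small tin at (314,187) on the wide-brayer mat. The medium tin stands upright on its mat at (595,130). The look-alikes are clear of the fingers. I turn -0.42 to line the jaws up with the roller and go down.

Emit:
servo_tool(
  moves=[
    [1,[-0.003,-0.006,0.02],0],
    [1,[0,0,0.03],-0.14],
    [1,[0,0,0.03],-0.14],
    [1,[0,0,0.03],-0.14],
    [1,[0,0,0.03],0],
    [1,[0,0,0.02],0],
    [1,[0,0,0.01],0],
    [1,[0,0,0],0],
  ],
)

```text
t: 15.3
tcp_pos: [630.8, -282.2, 47.1]
tool_rot: [-0.001, -0.046, 0.999, 0.001]
force: [-0.4, -0.9, -0.8]
width: 85.5
```

Emit:
servo_tool(
  moves=[
    [1,[0,0,0.01],0],
    [1,[0,0,0.01],0],
    [1,[0,0,0.003],0],
    [1,[0,0,0],0],
  ],
)

```text
t: 15.7
tcp_pos: [630.8, -283.5, 24.8]
tool_rot: [-0.0, -0.046, 0.999, 0.0]
force: [-0.6, -1.2, -0.7]
width: 85.2
```

Emit:
servo_tool(
  moves=[
    [1,[0.002,-0.005,0],0],
    [1,[0,0,0],0],
    [0,[0,0,0],0],
    [0,[0,0,0],0],
    [0,[0,0,0],0],
    [0,[0,0,0],0],
    [0,[0,0,0],0],
    [0,[0,0,0],0],
  ],
)

```text
t: 16.5
tcp_pos: [629.8, -288.8, 25.7]
tool_rot: [0.0, -0.046, 0.999, -0.0]
force: [0.2, 0.1, 2.0]
width: 32.7
```

Emit:
servo_tool(
  moves=[
    [0,[0,0,0],0],
    [0,[0,0,-0.015],0],
    [0,[0,0,-0.03],0],
    [0,[0,0,-0.04],0],
    [0,[0,0,-0.05],0],
    [0,[0,0,-0.05],0],
    [0,[0,0,0],0],
  ],
)

```text
t: 17.2
tcp_pos: [632.2, -290.4, 220.5]
tool_rot: [0.007, -0.046, 0.999, -0.004]
force: [1.3, -0.0, -1.6]
width: 32.3
```

```bash
python3 - <<'E'
from h import *
look('w6.png',['mat_wide','tin_small'])
im=env.get_image('wrist'); print('mat',mat(im,(625,-290)))
im=env.get_image('side'); print('side mat',mat(im,(625,-290),'side'))
im=env.get_image('scene'); print('scene mat',mat(im,(625,-290),'scene'))
E
```

```text
t 17.2 tcp [ 632.2 -290.4  220.5] q [ 0.007 -0.046  0.999 -0.004] w 32.3
cam [ 548. -296.  358.] [ 0.32  0.02 -0.95]
mat_wide [([619.0, -289.0, 5.0], 0.56)]
tin_small [([504.0, -226.0, -11.0], 0.93), ([632.0, -292.0, 193.0], 0.88), ([639.0, -156.0, -10.0], 0.71), ([604.0, -432.0, -13.0], 0.68)]
mat (622.7, -294.8, 43.6, 4790)
side mat (621.5, -297.1, 44.7, 632)
scene mat (625.5, -297.1, 43.3, 619)
```

View pics/w6.png

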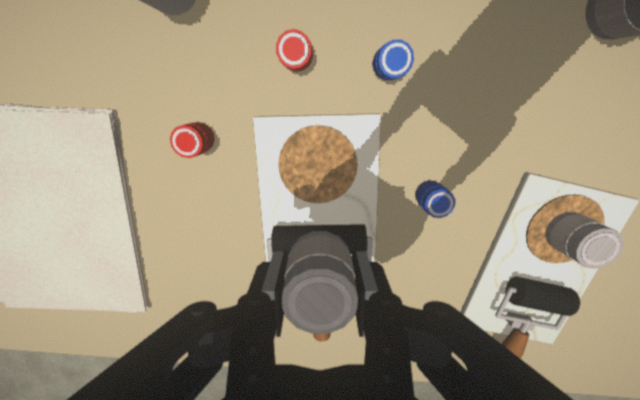

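The wide mat is clear now at (318,163), with its centre about (624, -294.5). The small tin is held upright at (320,285). I carry it to the narrow mat.

Emit:
servo_tool(
  moves=[
    [0,[0,0.02,0],0],
    [0,[-0.001,0.04,0],0],
    [0,[-0.001,0.045,0],0],
    [0,[-0.001,0.045,0],0],
    [0,[-0.001,0.045,0],0],
    [0,[-0.001,0.045,0],0],
    [0,[-0.001,0.045,0],0],
    [0,[-0.001,0.045,0],0],
  ],
)

```text
t: 18.3
tcp_pos: [605.4, 42.2, 209.0]
tool_rot: [-0.001, -0.046, 0.999, 0.0]
force: [0.6, 0.5, -1.0]
width: 32.6
```

Emit:
servo_tool(
  moves=[
    [0,[-0.001,0.045,0],0],
    [0,[-0.001,0.045,0],0],
    [0,[-0.001,0.045,0],0],
    [0,[-0.001,0.045,0],0.14],
    [0,[0,0.03,0],0.14],
    [0,[0,0.015,0],0.14],
    [0,[0,0,0],0],
    [0,[0,0,0],0],
  ],
)

```text
t: 19.1
tcp_pos: [597.8, 264.3, 209.0]
tool_rot: [-0.001, 0.162, 0.987, -0.001]
force: [-1.5, -0.2, -1.6]
width: 32.2
```

```bash
python3 - <<'E'
from h import *
look('w7.png',['mat_narrow'])
im=env.get_image('wrist'); print('mat',mat(im,(586,272)))
E
```

```text
t 19.1 tcp [597.8 264.3 209. ] q [-0.001  0.162  0.987 -0.001] w 32.2
cam [520. 291. 352.] [ 0.3  -0.1  -0.95]
mat_narrow [([670.0, 13.0, 16.0], 0.51)]
mat (586.0, 272.1, 43.9, 4912)
```

View pics/w7.png

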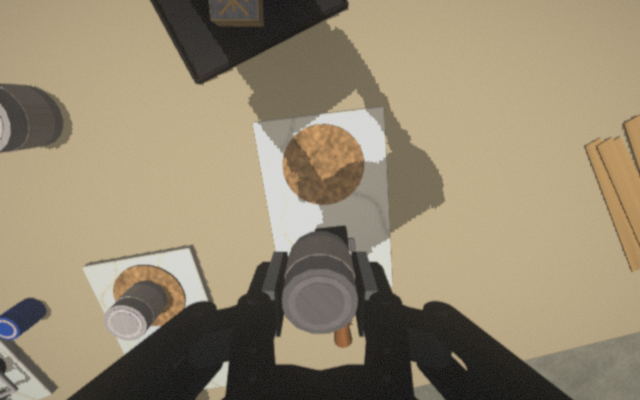

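The narrow mat is whole at (323,163), centre (586, 272). The network's (670, 13) is the middle mat, so I reject it. Lowering.

Emit:
servo_tool(
  moves=[
    [0,[0.014,0.004,0.02],0],
    [0,[0,0,0.04],0],
    [0,[0,0,0.04],0],
    [0,[0,0,0.035],0],
    [0,[0,0,0.02],0],
    [0,[0,0,0.01],0],
    [0,[0,0,0.005],0],
    [0,[0,0,0],0],
  ],
)

```text
t: 20.05
tcp_pos: [586.8, 272.7, 40.7]
tool_rot: [0.0, 0.164, 0.987, 0.0]
force: [0.4, 0.7, -1.4]
width: 32.4
```

Emit:
servo_tool(
  moves=[
    [0,[0,0,0],0],
    [0,[0,0,0],0],
  ],
)

```text
t: 20.25
tcp_pos: [587.1, 273.3, 41.8]
tool_rot: [0.001, 0.164, 0.987, 0.001]
force: [0.5, 0.5, -1.4]
width: 32.5
```

Emit:
servo_tool(
  moves=[
    [0,[0.001,-0.001,0.008],0],
    [0,[0,0,0.005],0],
    [0,[0,0,0.002],0],
    [0,[0,0,0],0],
    [0,[0,0,0],0],
  ],
)

```text
t: 20.75
tcp_pos: [584.7, 272.4, 25.7]
tool_rot: [-0.0, 0.164, 0.987, -0.0]
force: [-2.9, -1.3, 5.4]
width: 32.6
```

Emit:
servo_tool(
  moves=[
    [0.8,[0,0,0],0],
    [0.8,[0,0,0],0],
    [0.8,[0,0,0],0],
    [0.8,[0,0,-0.03],0],
    [1,[0,0,-0.05],0],
    [1,[0,0,-0.05],0],
    [1,[0,0,-0.05],0],
    [1,[0,-0.02,-0.03],0],
  ],
)

```text
t: 21.55
tcp_pos: [579.8, 255.3, 239.7]
tool_rot: [0.003, 0.163, 0.987, 0.002]
force: [1.1, -0.4, -0.6]
width: 85.2
```

Emit:
servo_tool(
  moves=[
    [1,[0.006,-0.045,0],0],
    [1,[0.006,-0.045,0],0],
    [1,[0.007,-0.045,0],0],
    [1,[0.007,-0.045,0],0],
    [1,[0.007,-0.045,0],0],
    [1,[0.006,-0.04,0],0],
    [1,[0,-0.02,0],0],
    [1,[0,0,0],0],
  ],
)

```text
t: 22.35
tcp_pos: [449.0, -5.5, 235.6]
tool_rot: [0.0, 0.165, 0.986, -0.0]
force: [1.0, 0.5, -0.0]
width: 85.3
```

```bash
python3 - <<'E'
from h import *
look('w8.png',['tin_large'])
tin('tin_large',(0,62),64,near=(437,-14))
tin('tin_large',(0,62),64,'scene')
E
```

```text
t 22.35 tcp [449.   -5.5 235.6] q [ 0.     0.165  0.986 -0.   ] w 85.3
cam [372.  23. 378.] [ 0.3  -0.1  -0.95]
tin_large [([435.0, -12.0, -3.0], 0.94)]
tin_large fit [436.3  -8.5] resid/area 0.042 score 0.86
tin_large fit [438.3 -13.4] resid/area 0.071 score 0.65
tin_large fit [ 756.4 -316.7] resid/area 0.732 score 0.16
```

View pics/w8.png

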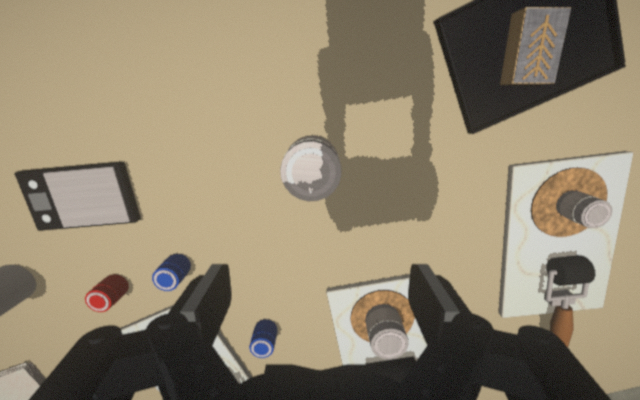

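The tins on the narrow mat (right, 580,205) and the middle mat (385,325) look centred and upright. The large tin is at (310,167). Slack in the jaws is only 10 mm a side, so I go lower, turn, and check again.

Emit:
servo_tool(
  moves=[
    [1,[0.01,-0.009,0.02],0],
    [1,[0,0,0.03],-0.14],
    [1,[0,0,0.03],-0.14],
    [1,[0,0,0.02],-0.14],
    [1,[0,0,0.01],0],
    [1,[0,0,0],0],
    [1,[0,0,0],0],
  ],
)

```text
t: 23.25
tcp_pos: [438.0, -8.6, 125.9]
tool_rot: [0.001, -0.045, 0.999, -0.0]
force: [0.3, 0.7, 0.4]
width: 85.3
```

```bash
python3 - <<'E'
from h import *
look('w9.png',['tin_large'])
tin('tin_large',(0,62),64,near=(437,-11))
E
```

```text
t 23.25 tcp [438.   -8.6 125.9] q [ 0.001 -0.045  0.999 -0.   ] w 85.3
cam [356. -15. 268.] [ 0.32  0.03 -0.95]
tin_large [([432.0, -11.0, -5.0], 0.88)]
tin_large fit [436.5 -10.9] resid/area 0.063 score 0.69
```

View pics/w9.png

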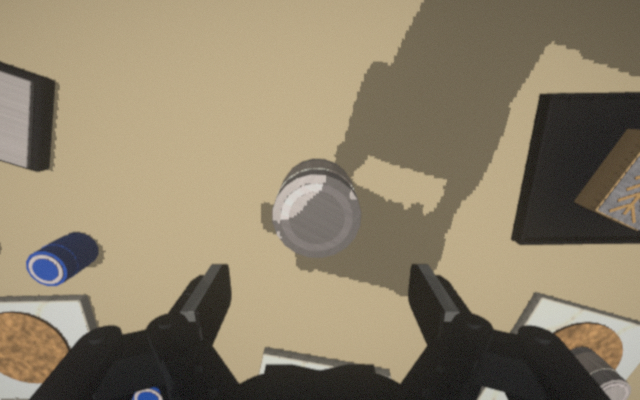

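The large tin is at (318,213), fitted centre (436.5, -10.8). I centre on it, descend and grip.

Emit:
servo_tool(
  moves=[
    [1,[0.002,-0.002,0.02],0],
    [1,[0,0,0.025],0],
    [1,[0,0,0.025],0],
    [1,[0,0,0.02],0],
    [1,[0,0,0.015],0],
    [1,[0,0,0.008],0],
    [1,[0,0,0],0],
    [1,[0,0,0],0],
  ],
)

```text
t: 24.2
tcp_pos: [436.0, -11.2, 13.0]
tool_rot: [0.001, -0.045, 0.999, -0.0]
force: [-0.2, -0.3, 0.7]
width: 85.6
```

Emit:
servo_tool(
  moves=[
    [0,[0,0,0],0],
    [0,[0,0,0],0],
    [0,[0,0,0],0],
    [0,[0,0,0],0],
    [0,[0,0,0],0],
    [0,[0,0,0],0],
  ],
)

```text
t: 24.8
tcp_pos: [436.1, -11.2, 13.4]
tool_rot: [0.001, -0.046, 0.999, -0.0]
force: [-0.8, 0.2, 6.3]
width: 63.2
```

Emit:
servo_tool(
  moves=[
    [0,[0,0,-0.01],0],
    [0,[0,0,-0.03],0],
    [0,[0,0,-0.04],0],
    [0,[0,0,-0.04],0],
    [0,[-0.012,-0.02,-0.02],0],
    [0,[-0.02,-0.035,0],0],
    [0,[-0.02,-0.04,0],0],
    [0,[-0.022,-0.04,0],0],
  ],
)

```text
t: 25.6
tcp_pos: [521.8, -139.9, 153.4]
tool_rot: [0.0, -0.046, 0.999, -0.0]
force: [1.1, 0.7, -2.0]
width: 62.8
```

Emit:
servo_tool(
  moves=[
    [0,[-0.022,-0.04,0],0],
    [0,[-0.022,-0.04,0],0],
    [0,[-0.022,-0.04,0],0],
    [0,[-0.015,-0.03,0],0],
    [0,[-0.007,-0.014,0],0],
    [0,[0,0,0],0],
    [0,[0,0,0],0],
  ],
)

```text
t: 26.3
tcp_pos: [623.3, -293.4, 152.1]
tool_rot: [-0.001, -0.045, 0.999, 0.001]
force: [-0.6, 1.0, -2.4]
width: 62.9
```

```bash
python3 - <<'E'
from h import *
look('w10.png',['mat_wide'])
im=env.get_image('wrist'); print('mat',mat(im,(624,-294)))
E
```

```text
t 26.3 tcp [ 623.3 -293.4  152.1] q [-0.001 -0.045  0.999  0.001] w 62.9
cam [ 542. -300.  295.] [ 0.32  0.03 -0.95]
mat_wide [([678.0, 13.0, 14.0], 0.67), ([625.0, -293.0, 13.0], 0.6)]
mat (623.6, -295.2, 43.9, 4663)
```

View pics/w10.png

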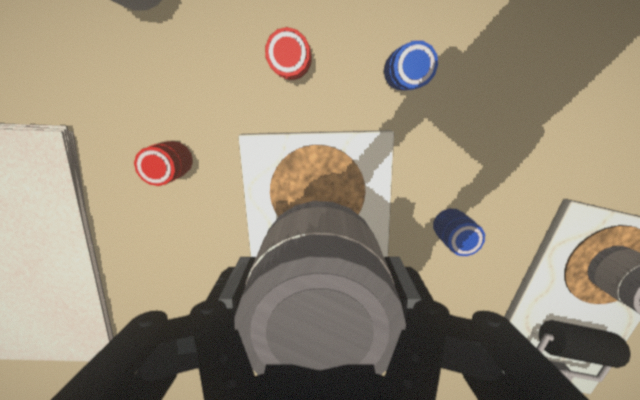

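The held tin hangs over the mat at (318,190), and the mat centre is confirmed at about (624, -295). Lowering.

Emit:
servo_tool(
  moves=[
    [0,[-0.001,-0.001,0.01],0],
    [0,[0,0,0.025],0],
    [0,[0,0,0.025],0],
    [0,[0,0,0.025],0],
    [0,[0,0,0.015],0],
    [0,[0,0,0.01],0],
    [0,[0,0,0],0],
    [0,[0,0,0],0],
  ],
)

```text
t: 27.25
tcp_pos: [625.7, -295.2, 43.2]
tool_rot: [0.001, -0.046, 0.999, -0.0]
force: [0.1, 0.3, -1.5]
width: 62.9
```

Emit:
servo_tool(
  moves=[
    [0,[0.001,0,0.007],0],
    [0,[0,0,0.005],0],
    [0,[0,0,0.003],0],
    [0,[0,0,0],0],
    [0,[0,0,0],0],
  ],
)

```text
t: 27.75
tcp_pos: [624.2, -295.2, 28.5]
tool_rot: [0.0, -0.046, 0.999, -0.0]
force: [-2.1, 2.2, 5.5]
width: 62.9
```

Contact. I release, rise and back off to check from above.

Emit:
servo_tool(
  moves=[
    [1,[0,0,0],0],
    [1,[0,0,0],0],
    [1,[0,0,0],0],
    [1,[0,0,-0.02],0],
    [1,[0,0,-0.04],0],
    [1,[0,0,-0.05],0],
    [1,[0,0,-0.05],0],
    [1,[0,0,-0.04],0],
  ],
)

```text
t: 28.55
tcp_pos: [624.5, -295.3, 230.8]
tool_rot: [0.001, -0.046, 0.999, -0.001]
force: [0.9, -0.8, 0.8]
width: 85.6
```

Emit:
servo_tool(
  moves=[
    [1,[0,0.02,-0.02],0],
    [1,[0.02,0.04,0],0],
    [1,[0.02,0.04,0],0],
    [1,[0.02,0.03,0],0],
    [1,[0,0,0],0],
    [1,[0,0,0],0],
    [1,[0,0,0],0],
  ],
)

```text
t: 29.25
tcp_pos: [553.3, -172.0, 247.4]
tool_rot: [0.001, -0.045, 0.999, -0.0]
force: [0.5, -0.5, 0.5]
width: 85.0
```

```bash
python3 - <<'E'
from h import *
look('w11.png',['tin_large','tin_medium','tin_small','block'])
tin('tin_large',(15,77),64,near=(624,-295))
save('scene','s11.png')
tin('tin_large',(15,77),64,'scene',near=(624,-295)); tin('tin_medium',(15,65),48,'scene',near=(675,10)); tin('tin_small',(15,55),34,'scene',near=(586,272))
save('side','d11.png')
tin('tin_large',(15,77),64,'side',near=(624,-295)); tin('tin_medium',(15,65),48,'side',near=(675,10)); tin('tin_small',(15,55),34,'side',near=(586,272))
for n in ['scale','bottle','block']: print(n,[(np.round(w('scene',d['location'])),round(d['score'],2)) for d in env.place_of(n,'scene')][:2])
a=cv2.imread('pics/s11.png')[100:300,180:480];b=cv2.imread('pics/d11.png')[100:300,180:480]
cv2.imwrite('pics/fin.png',cv2.resize(np.vstack([a,b]),None,fx=1.5,fy=1.5))
E
```

```text
t 29.25 tcp [ 553.3 -172.   247.4] q [ 0.001 -0.045  0.999 -0.   ] w 85.0
cam [ 471. -179.  389.] [ 0.32  0.03 -0.95]
tin_large [([622.0, -296.0, 13.0], 0.69)]
tin_medium [([677.0, 8.0, 13.0], 0.76)]
tin_small [([607.0, -434.0, 1.0], 0.84), ([510.0, -327.0, -4.0], 0.83), ([646.0, -158.0, 2.0], 0.58), ([459.0, -454.0, -2.0], 0.48)]
block []
tin_large fit [ 622.1 -293.7] resid/area 0.051 score 0.66
tin_medium fit [670.8   8.3] resid/area 0.134 score 0.63
tin_small fit [582.7 267.9] resid/area 0.338 score 0.6
tin_large fit [ 621.9 -297. ] resid/area 0.069 score 0.65
tin_small fit [581.3 262.8] resid/area 0.074 score 0.45
scale [(array([ 378., -303.,   -0.]), 0.7)]
bottle [(array([ 458., -456.,   -3.]), 0.96)]
block [(array([390., 253.,   4.]), 0.57)]
```

View pics/fin.png

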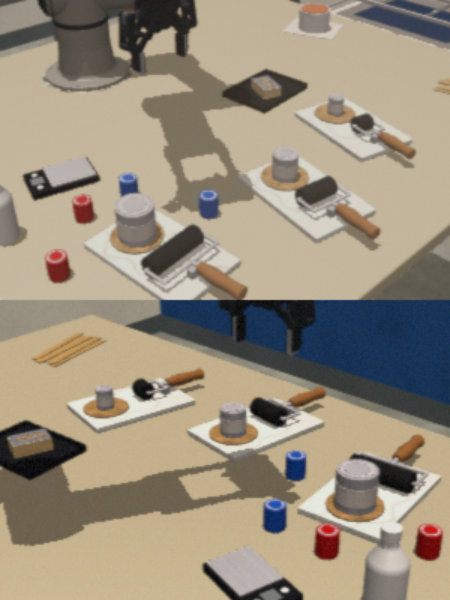

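View pics/w11.png

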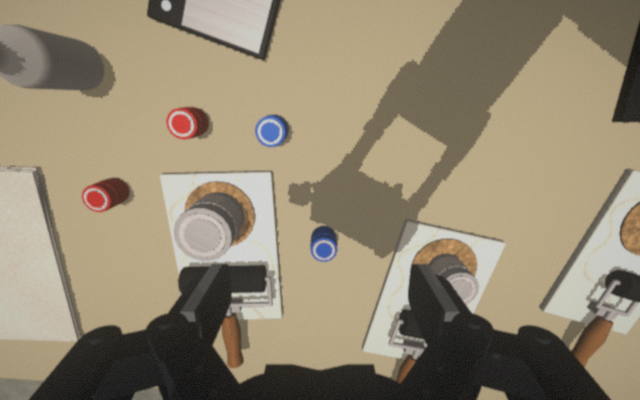

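Everything is in place: large tin at (135,225), medium at (285,165) and small at (335,105) in the upper crop, the block flat in the tray, and the bystanders unmoved. The side-camera fit for the small tin disagrees by about 9 mm (that camera also reads the mat about 5 mm low), so I take one closer look.

Emit:
servo_tool(
  moves=[
    [1,[0,0.03,0],0],
    [1,[0,0.045,0],0],
    [1,[0,0.045,0],0],
    [1,[0,0.045,0],0],
    [1,[0,0.045,0],0],
    [1,[0,0.045,0],0],
    [1,[0,0.045,0],0],
    [1,[0,0.045,0],0],
  ],
)

```text
t: 30.9
tcp_pos: [520.7, 174.3, 247.6]
tool_rot: [0.0, -0.046, 0.999, 0.0]
force: [1.7, -0.5, 0.2]
width: 85.4
```

Emit:
servo_tool(
  moves=[
    [1,[0,0.02,0],0],
    [1,[0,0,0],0],
    [1,[0,0,0],0],
    [1,[0,0,0],0],
  ],
)

```text
t: 31.3
tcp_pos: [519.5, 191.4, 247.3]
tool_rot: [0.0, -0.045, 0.999, -0.0]
force: [-0.7, -0.0, -0.3]
width: 85.4
```

```bash
python3 - <<'E'
from h import *
look('w12.png',['tin_small','tin_medium'])
tin('tin_small',(15,55),34,near=(586,272)); tin('tin_medium',(15,65),48,near=(675,10))
im=env.get_image('wrist'); print(mat(im,(586,272)),mat(im,(675,10)))
E
```

```text
t 31.3 tcp [519.5 191.4 247.3] q [ 0.    -0.045  0.999 -0.   ] w 85.4
cam [438. 184. 389.] [ 0.32  0.03 -0.95]
tin_small [([586.0, 273.0, 9.0], 0.81), ([647.0, -159.0, 1.0], 0.64)]
tin_medium [([679.0, 9.0, 16.0], 0.62)]
tin_small fit [585.7 272.6] resid/area 0.126 score 0.57
tin_medium fit [673.1  10.1] resid/area 0.075 score 0.57
(585.5, 271.6, 43.7, 2250) (670.1, 9.7, 43.7, 1100)
```

View pics/w12.png

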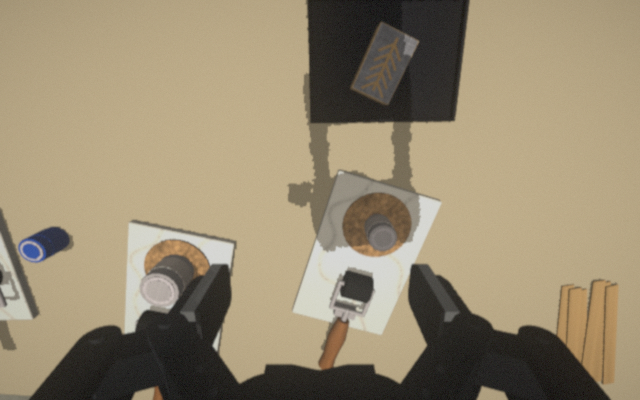

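The small tin at (380,232) is within about 1 mm of its mat's centre. The block lies flat, face up, in the tray at (385,63). The arm is clear, so I hand the job in.

```bash
python3 -c "
from plant import env
print(env.close_job())"
```

```text
the job is handed in; nothing more can be done
None
```

The job is done and handed in at about 31.5 s of the 112 s allowed. Each tin stands on the mat of its matching brayer, and the carved block lies flat and face up in the black tray. The gripper is open and clear of everything.

| Item | Last measured centre (mm) | Target (mm) | Offset |
|---|---|---|---|
| Large tin, widest brayer | (622, -294) | (624, -295) | about 2 mm |
| Medium tin, middle brayer | (673, 10) | (675, 10) | about 2 mm |
| Small tin, narrowest brayer | (586, 273) | (586, 272) | about 1 mm |
| Block in tray | (390, 253) | (394, 251) | about 4 mm |

- **Limits:** the tins must be within 12 mm of the mat centre, so all three have room to spare. All looked upright in the last pictures.
- **Bystanders:** the scale and bottle read within about 4 mm of where they started, which is within the measuring error.
- **Checks that disagreed:** The fixed side camera put the small tin about 9 mm off, but it also reads that mat about 5 mm low. The closer wrist view showed the tin centred. The last wrist reading of the middle mat, partly hidden by its tin, gave x = 670 rather than 675. I kept the earlier clear view.

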